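# Flip a framed circuit board over the edge of an inspection plate

### The arm

A 6-joint arm with a two-finger parallel gripper is mounted at the origin on the work surface. World frame = base frame: x ahead of the robot, y to its left, z up, the work surface at z = 0. Lengths are in m, angles in rad, forces in N, time in s.
With the tool pointing down it reaches from about 0.275 to 1 m from the base axis. Payload 8.4 kg.
Tool frame: the origin (TCP) lies at the centre of the arm's flange, where the gripper is bolted on; the fingertips stand 173 mm ahead of it and the grasp point (between the pads) lies env.grasp_offset ahead of it (env.grasp_offset is the distance from the TCP to the grasp point, in m); z points along the fingers, y is the line along which they close (so a half turn about z gives the same grasp; the last joint's range is limited). The gripper opens to 85 mm and grips with 20 to 120 N. Pads are 22 mm wide; open, the fingers measure 114 mm over their backs; the gripper's body (76 mm by 85 mm) begins 54 mm behind the grasp point. The pads swing forward as they close: fully open they stand 13 mm farther back than shut.
Start: joints at [-1.243, 0.353, 1.633, -0, 1.155, -0.002], TCP at [0.202, -0.591, 0.405] pointing down, gripper open.
Joint ranges: [-2.63, 2.63], [-0.92, 2.1], [0.06, 2.66], [-1.3, 4.44], [0, 2.69], [-3.02, 3.02]. Speed limits (rad/s): [2.22, 2.22, 2.79, 3.14, 3.14, 3.14].

### API

Orientations are given as a rotation vector (axis times angle).
In Python, from plant import env gives the robot as it stands.
- The arm moves only by the tool servo_tool, never from a script. Its argument "steps" is a list that holds one entry, the list of rows, each a list of 4 numbers: the shift along the tool's x, y, z in cm, then the turn about the tool's z in rad. In form: [[[dx, dy, dz, spin], ...]]. A call has 1 to 12 rows; each row shifts and turns the commanded pose from where the row before left it, along the tool's axes as they then stand; what a row does not reach is not made up. A row lasts 1/8 s, in which the tool goes at most 62.5 mm and 10.7 degrees, less where a joint would pass 70% of its speed; a pose out of reach is approached as far as the arm can. A call with a gripper value outside its range is refused whole. "hand" is the gripper's target within -1 to 1 (fully open at 1, half-way at 0, shut at -1), set as the call begins (left out, the last holds). The fingers move at their own pace and stop on an object; "grip_force" is the grip in N (left out, the last holds). Time passes only in rows, so rows that do not move let the fingers close. It gives the time, the measured TCP pose, the force, the opening and the grip force at its end, in the units of the state.
- env.get_obs(): the state, without advancing time (a new reading comes with each control period).
- env.read_camera(name): name is "scene" or "top" or "wrist"; returns the picture (384x512x3 uint8, blue, green, red); there is no depth.
- env.camera_params(name): a dict with "intrinsics" (3x3 intrinsics, pixels), "extrinsics" (4x4, takes a point from world to camera coordinates). Camera axes: x right, y up, looking along -z (the intrinsics and any distortion apply to the point x, -y, -z); pixel columns grow to the right and rows downward; lengths in m; the calibration is good to about 2 mm. A picture is of the moment at which its call begins: read the wrist's pose just before it. camera_params takes no time and is no camera call; for the wrist camera it gives the pose at the moment of the call.
- env.finish_job(): hands the job in; it is judged then, once.
Trained networks look in the newest picture that a camera, given by its name, has taken for a name from the list of things; names that differ only in an ending like _2 or _b are one class to them, and where a whole thing is asked for, a point or a joint stands for the part that bears it (a point fixed in the world has none). Each returns a list of dicts, best first, with "score" (0 to 1); they miss things now and then, are a little off and sometimes report something else, mostly with a low value. They report only what shows in the picture. A call takes as long as a camera call. They do not tell look-alikes from the thing itself.
- env.search_frame(camera, label): "uv" ([column, row] in pixels, amid what is visible of it).
The state is a dict: "time": time; "joints": joint angles; "joint_velocities": joint speeds; "joint_torque": joint torques, N m; "position": TCP position; "orientation": TCP orientation; "force": force on the tool from outside, world axes, zero at the start; "wrist_torque": the same for the moment, N m; "gripper_width": finger opening in m; "finger_force": force on a finger pad.
Only numpy, scipy, OpenCV 4.12 (cv2) and the standard library are available. Lean on these libraries where they do the work, as an engineer would, in place of code of your own. Each camera call takes 0.05 s, during which the arm holds its last target. There are 200 camera calls.

### The job

The framed circuit board lies component side up in front of the low grey metal plate. With the fingertips, push it up against the plate's near edge, tip it up against that edge and over, so that it comes to lie copper side up on the plate, then push it along the plate until its edge is flush against the blue rail. Never pick the board up or carry it, and leave everything else where it is.

Things in the scene. Friction and masses are not known exactly. Their poses are not given: they have to be found in the camera images.
- board: circuit board in a black frame, a flat slab 60 (x) x 96 (y) x 10 (z) mm, about 70 g; origin at its centre; +z points out of the green component side (up at the start), -z out of the copper side. It starts flat on the bench, a long side roughly facing the plate's near edge. Its near side dragged up while it is pressed towards the plate, it turns about the plate's upper edge; past upright it falls onto the plate.
- plate: grey metal plate fixed to the bench, a step 8 mm high, its near edge upright, 280 mm long (y). Origin: middle of the near edge at bench level; x runs across the plate, away from the robot, y along the edge, z up. Its flat top runs from x = 0 to 95 mm, where the blue rail's face stands (along y, 12 mm above the top). Some 10 N of push towards the edge lets the fingertips drag the board up by friction.
- jar_left: bystander: clear jar, red cap, 28 mm across, 42 mm tall, standing on one end of the plate; origin at its underside
- jar_right: bystander: clear jar, yellow cap, 28 mm across, 42 mm tall, standing on the other end of the plate; origin at its underside
- tape: bystander: blue tape roll lying flat, 64 mm across, 19 mm tall; origin at its underside
- screwdriver: bystander: screwdriver lying on the bench, 160 mm long, along its x; origin underneath it
- case: bystander: black case, 55 x 85 x 30 mm; origin at its underside
- spool: bystander: orange spool standing on its end, 56 mm across, 40 mm tall; origin at its underside
- can: bystander: green can, 52 mm across, 75 mm tall; origin at its underside
Things that resemble listed ones, but are neither listed nor needed, are in the scene too. Of the things that look like the board, the smallest one is meant.

How it is judged:
By the outcome, as a careful person would: the job done as asked, in the order asked, and still so for the second after the job is handed in, with the robot touching nothing.
It also fails if it takes over 67 s, if anything falls off the work surface, if the arm or the gripper's body presses on something with over 40 N, if the wrist force passes 120 N, or if a joint passes its speed limit or range.

## Working session

There is one attempt and no reset: what is moved stays moved. The work goes in short steps, Python scripts to look and compute and a tool call to move; the robot and the scene stay as the last step left them, time stands still between calls to the robot, and variables do not carry over. Pictures are saved under pics/ and viewed, at most 10 in all, crops included, and the job is handed in when it is done.

Besides the shell and the picture viewer there is one more tool, called after ">>>" as name(argument=value, ...) on one line, values as JSON. servo_tool: Moves the arm, as the interface text tells. Its arguments: {"type":"object","properties":{"steps":{"type":"array","items":{"type":"array","items":{"type":"array","items":{"type":"number"}}}},"hand":{"type":"number"},"grip_force":{"type":"number"}},"required":["steps"]}

```bash
ls; mkdir -p pics
cat > h.py <<'E'
from plant import env
import numpy as np, cv2
from scipy.spatial.transform import Rotation as R
def ray(cam,uv,z,P=None):
    P=P or env.camera_params(cam)
    K=np.array(P["intrinsics"]);E=np.array(P["extrinsics"])
    d=P.get("distortion")
    p=np.linalg.inv(K)@np.array([uv[0],uv[1],1.]); p=np.array([p[0],-p[1],-1.])
    Rr=E[:3,:3];c=-Rr.T@E[:3,3];w=Rr.T@p
    return c+w*(z-c[2])/w[2]
def proj(cam,X):
    P=env.camera_params(cam);K=np.array(P["intrinsics"]);E=np.array(P["extrinsics"])
    q=E[:3,:3]@np.array(X)+E[:3,3];q=K@np.array([q[0],-q[1],-q[2]]);return q[:2]/q[2]
E
python3 - <<'E'
from h import *
print(env.get_obs(), env.grasp_offset)
for c in("top","scene"):
    im=env.read_camera(c);cv2.imwrite(f"pics/{c}0.png",cv2.resize(im,(800,600)));cv2.imwrite(f"raw_{c}0.png",im)
    print(c,env.camera_params(c))
    for l in("board","plate","jar_left","tape","case","screwdriver","spool","can"):
        for r in env.search_frame(c,l)[:4]: print(l,round(r["score"],2),r["uv"],ray(c,r["uv"],0.01).round(3))
E
```

```text
pics
{'time': 0.0, 'joints': array([-1.24338557e+00,  3.53659084e-01,  1.63417014e+00,  2.37546185e-05,
        1.15520124e+00, -2.36212018e-03]), 'joint_velocities': array([-0.00102863, -0.00049264,  0.00059325,  0.00156784, -0.00077285,
       -0.00103142]), 'joint_torque': array([-2.50031364e-03, -6.05258989e+01, -3.42066622e+01, -4.40359872e-04,
        9.33135976e-03,  1.67020232e-05]), 'position': array([ 0.20233825, -0.59107738,  0.40393927]), 'orientation': array([-3.09758260e+00, -5.15413641e-01,  3.31623288e-04]), 'force': array([-0.40316828,  0.35624875, -0.41922397]), 'wrist_torque': array([-0.00959547,  0.02801511, -0.01406738]), 'finger_force': 0.0, 'gripper_width': 0.08561326140752466} 0.1547
top {'intrinsics': array([[348.35814282,   0.        , 250.44367907],
       [  0.        , 348.35814282, 190.09719717],
       [  0.        ,   0.        ,   1.        ]]), 'extrinsics': array([[ 0.02301043, -0.99945326, -0.02374226,  0.00297699],
       [ 0.99199131,  0.01987558,  0.12473252, -0.5412666 ],
       [-0.12419243, -0.02642226,  0.9919063 , -1.07625001],
       [ 0. 
[... 720 characters left out ...]

       [-0.2951834 , -0.61379917,  0.73220034,  0.12952077],
       [ 0.3344544 ,  0.65147995,  0.68096559, -1.51805427],
       [ 0.        ,  0.        ,  0.        ,  1.        ]])}
board 0.91 [309.1, 276.1] [0.523 0.322 0.01 ]
board 0.62 [323.2, 200.7] [0.34  0.102 0.01 ]
board 0.6 [258.1, 200.1] [0.516 0.015 0.01 ]
board 0.19 [276.4, 231.8] [0.527 0.152 0.01 ]
plate 0.63 [215.5, 206.7] [ 0.642 -0.015  0.01 ]
jar_left 0.56 [226.6, 236.8] [0.66  0.108 0.01 ]
tape 0.74 [272.3, 238.0] [0.548 0.167 0.01 ]
case 0.85 [216.9, 115.0] [ 0.451 -0.467  0.01 ]
screwdriver 0.54 [256.5, 200.6] [0.522 0.015 0.01 ]
spool 0.6 [307.3, 337.1] [0.615 0.465 0.01 ]
can 0.61 [373.1, 305.5] [0.429 0.464 0.01 ]
```

Run:
```python
import cv2
a=cv2.imread("raw_top0.png")[130:280,120:320];b=cv2.imread("raw_scene0.png")[130:300,180:380]
cv2.imwrite("pics/t1.png",cv2.resize(a,(800,600),interpolation=cv2.INTER_CUBIC))
```

```text
(no output)
```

View pics/scene0.png

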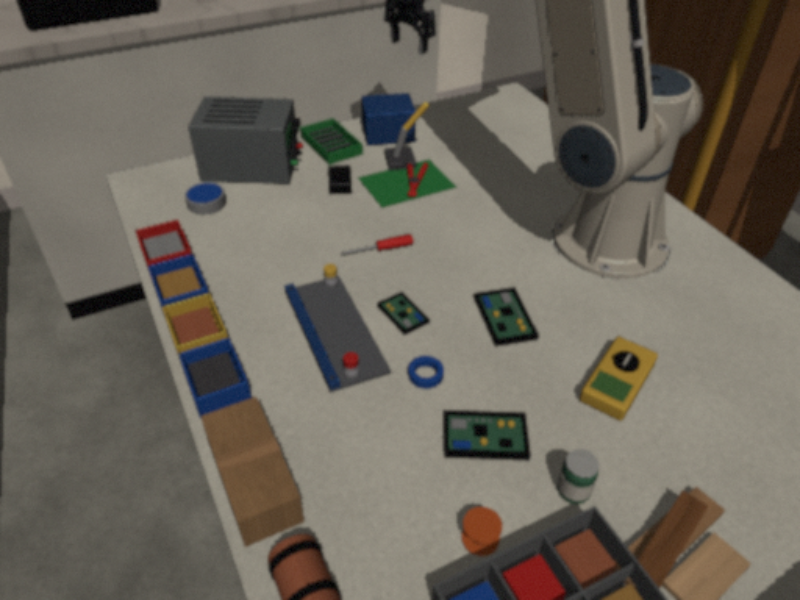

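View pics/t1.png

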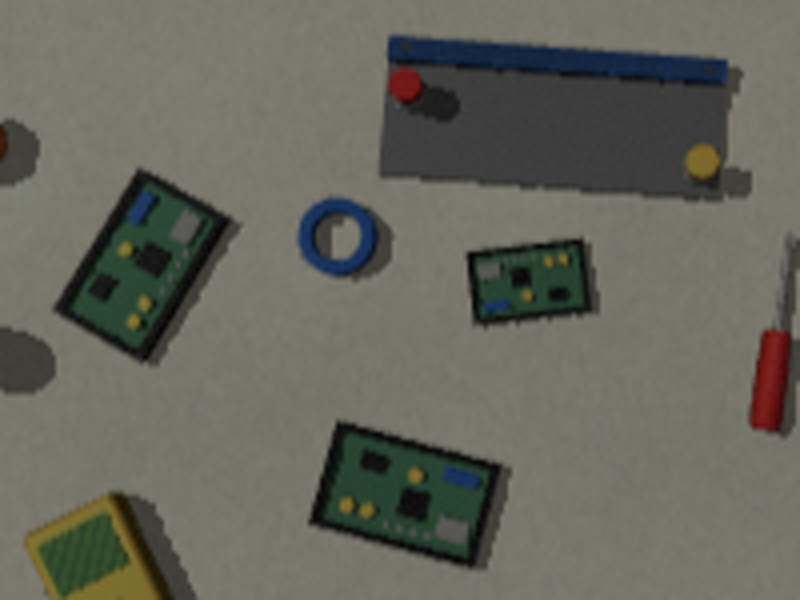

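The intended board is the small one, at top crop (530,282). The plate's near edge runs from (381,177) to (722,199). The jars stand at the plate's ends, clear of the board.

Run:
```python
from h import *
f=lambda p:((p[0]+.5)/4-.5+120,(p[1]+.5)/4-.5+130)
def m(p,z): return ray("top",f(p),z)
pl=[m(p,.008) for p in((381,177),(722,199),(724,82),(388,64))]
bd=[m(p,.010) for p in((468,252),(583,238),(592,310),(476,324))]
print("plate",np.round(pl,4).tolist(),np.linalg.norm(pl[0]-pl[1]))
print("board",np.round(bd,4).tolist(),[round(np.linalg.norm(bd[i]-bd[(i+1)%4]),4) for i in range(4)])
d=pl[0]-pl[1];d/=np.linalg.norm(d);yaw=np.arctan2(-d[0],d[1]);print("plate yaw",yaw,"near mid",(pl[0]+pl[1])/2)
b=bd[0]-bd[1];print("board yaw",np.arctan2(-b[0],b[1]),"ctr",np.mean(bd,0))
Rp=R.from_euler("z",yaw).as_matrix()
for q in bd: print("in plate",(Rp.T@(q-(pl[0]+pl[1])/2)).round(4))
o=env.get_obs();T=R.from_rotvec(o["orientation"]).as_matrix();print(T.round(4))
print("spin to align y:",[np.arctan2(s*d@T[:,0]*-1,s*d@T[:,1]) for s in(1,-1)],"j6",o["joints"][5])
```

```text
plate [[0.5957, 0.1336, 0.008], [0.5828, -0.146, 0.008], [0.6805, -0.1471, 0.008], [0.691, 0.1311, 0.008]] 0.2798728921198169
board [[0.5349, 0.0601, 0.01], [0.5482, -0.0332, 0.01], [0.4897, -0.0416, 0.01], [0.4764, 0.052, 0.01]] [np.float64(0.0943), np.float64(0.0591), np.float64(0.0945), np.float64(0.059)]
plate yaw -0.04615955563843657 near mid [ 0.5892867  -0.00622537  0.008     ]
board yaw 0.14215094232203973 ctr [0.51230899 0.00930928 0.01      ]
in plate [-0.0574  0.0637  0.002 ]
in plate [-0.0398 -0.0289  0.002 ]
in plate [-0.0978 -0.0399  0.002 ]
in plate [-0.1155  0.0529  0.002 ]
[[ 0.9461  0.3239 -0.    ]
 [ 0.3239 -0.9461 -0.    ]
 [-0.      0.     -1.    ]]
spin to align y: [np.float64(-2.765636871045721), np.float64(0.37595578254407197)] j6 -0.0023876381021564453
```

>>> servo_tool(steps=[[[0, 0, 0, 0.126], [0, 0, 0, 0.125], [0, 0, 0, 0.125]]], hand=0.2)

```text
time: 1.27
position: [0.2024, -0.5913, 0.4047]
orientation: [-3.141, 0.079, -0.0]
force: [0.3, 0.0, -0.2]
gripper_width: 0.0515
finger_force: 0.0
```

>>> servo_tool(steps=[[[1.9, -5.6, 0, 0], [1.9, -5.6, 0, 0], [1.9, -5.6, 0, 0], [1.9, -5.6, 0, 0], [1.9, -5.6, 0, 0], [1.9, -5.6, 0, 0], [1.9, -5.6, 0, 0], [1.9, -5.6, 0, 0], [1.9, -5.6, 0, 0], [1.9, -5.6, 0, 0], [1.9, -5.6, 0, 0], [0, 0, 0, 0]]])

```text
time: 2.78
position: [0.4407, 0.0176, 0.4049]
orientation: [-3.14, 0.064, -0.002]
force: [-1.0, -0.5, -1.1]
gripper_width: 0.0512
finger_force: 0.0
```

```bash
cat >> h.py <<'E'
O=np.array([.5893,-.0062,0]);RP=R.from_euler("z",-.0462).as_matrix()
def st():
    o=env.get_obs();T=R.from_rotvec(o["orientation"]).as_matrix()
    print("t",round(o["time"],2),"plate-frame TCP mm",((RP.T@(o["position"]-O))*1000).round(1),"Fp",(RP.T@o["force"]).round(1),"w",round(o["gripper_width"],4),"toolx yaw",round(np.arctan2(T[1,0],T[0,0])+.0462,4))
E
python3 -c "from h import *;st()"
```

```text
t 2.77 plate-frame TCP mm [-149.6   17.   404.9] Fp [-1.  -0.5 -1.1] w 0.0512 toolx yaw 0.0053
```

>>> servo_tool(steps=[[[0, 0.2, 5.5, 0], [0, 0.2, 5.5, 0], [0, 0.1, 5.5, 0], [0, 0, 4.5, 0], [0, 0, 0, 0], [0, 0, 0, 0]]])

```text
time: 3.52
position: [0.4399, 0.0089, 0.1959]
orientation: [3.141, -0.073, 0.001]
force: [-0.1, 0.4, 0.0]
gripper_width: 0.051
finger_force: 0.0
```

>>> servo_tool(steps=[[[0, 0, 0.5, 0], [0, 0, 0.4, 0], [0, 0, 0, 0]]])

```text
time: 3.9
position: [0.4395, 0.0094, 0.186]
orientation: [-3.141, 0.072, -0.001]
force: [0.1, 0.1, 0.6]
gripper_width: 0.051
finger_force: 0.0
```

```bash
python3 -c "
from h import *
st();im=env.read_camera('wrist');cv2.imwrite('pics/w1.png',im)"
```

```text
t 3.9 plate-frame TCP mm [-150.4    8.7  186. ] Fp [0.1 0.1 0.6] w 0.051 toolx yaw 0.0001
```

View pics/w1.png

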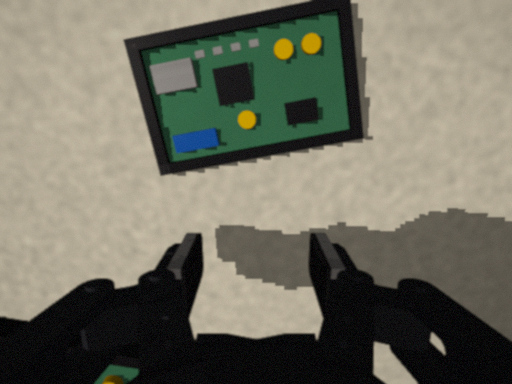

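The wrist view shows the board squarely ahead, near edge from (162,172) to (362,137), with the finger gap centred on it. Next I touch the bench to calibrate tip height.

>>> servo_tool(steps=[[[0, 0, 0.4, 0], [0, 0, 0.4, 0], [0, 0, 0, 0]]])

```text
time: 4.32
position: [0.4392, 0.0094, 0.1773]
orientation: [3.141, -0.073, -0.001]
force: [0.2, 0.3, 0.2]
gripper_width: 0.0513
finger_force: 0.0
```

>>> servo_tool(steps=[[[0, 0, 0.2, 0], [0, 0, 0, 0]]])

```text
time: 4.58
position: [0.4394, 0.0094, 0.1756]
orientation: [-3.141, 0.073, 0.0]
force: [-0.2, -0.1, -0.1]
gripper_width: 0.0511
finger_force: 0.0
```

>>> servo_tool(steps=[[[0, 0, 0.2, 0], [0, 0, 0, 0]]])

```text
time: 4.82
position: [0.4394, 0.0094, 0.1736]
orientation: [3.141, -0.073, -0.0]
force: [-0.2, 0.3, 0.3]
gripper_width: 0.0512
finger_force: 0.0
```

>>> servo_tool(steps=[[[0.2, 0, 0.2, 0], [0.7, 0, 0, 0], [0.7, 0, 0, 0], [0.5, 0, 0, 0], [0.5, 0, 0, 0], [0.5, 0, 0, 0], [0.5, 0, 0, 0], [0.5, 0, 0, 0], [0.5, 0, 0, 0], [0.5, 0, 0, 0], [0.5, 0, 0, 0], [0.5, 0, 0, 0]]])

```text
time: 6.32
position: [0.5007, 0.0065, 0.1717]
orientation: [-3.141, 0.073, 0.0]
force: [-0.4, -0.5, 1.2]
gripper_width: 0.0516
finger_force: 0.3
```

>>> servo_tool(steps=[[[0.3, 0, 0, 0], [0.3, 0, 0, 0], [0.3, 0, 0, 0], [0, 0, 0, 0]]])

```text
time: 6.82
position: [0.5096, 0.0062, 0.1717]
orientation: [-3.141, 0.072, -0.001]
force: [-0.6, 0.2, -0.3]
gripper_width: 0.0513
finger_force: 0.0
```

```bash
python3 -c "
from h import *
st();im=env.read_camera('wrist');cv2.imwrite('pics/w2.png',im)"
```

```text
t 6.83 plate-frame TCP mm [-80.2   8.7 171.7] Fp [-0.7  0.2 -0.3] w 0.0513 toolx yaw 0.0
```

View pics/w2.png

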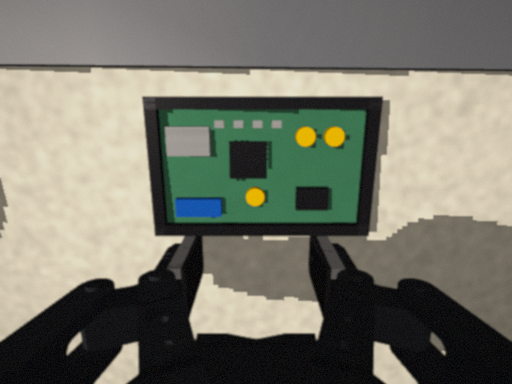

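The board is square to the plate, with its front edge at row 97, the plate edge at row 68, and a gap of about 12 mm.

>>> servo_tool(steps=[[[0.3, 0, 0, 0], [0.3, 0, 0, 0], [0.3, 0, 0, 0], [0.2, 0, 0, 0], [0, 0, 0, 0]]])

```text
time: 7.5
position: [0.5205, 0.0056, 0.1717]
orientation: [-3.141, 0.073, -0.0]
force: [0.8, 0.3, -0.1]
gripper_width: 0.0512
finger_force: 0.0
```

>>> servo_tool(steps=[[[0.1, 0, 0, 0], [0.1, 0, 0, 0], [0, 0, 0, 0]]])

```text
time: 7.88
position: [0.5214, 0.0056, 0.1715]
orientation: [-3.141, 0.073, 0.004]
force: [-6.0, 1.2, 4.2]
gripper_width: 0.0511
finger_force: 2.6
```

>>> servo_tool(steps=[[[0.1, 0, 0, 0], [0, 0, 0, 0]]])

```text
time: 8.12
position: [0.5218, 0.0056, 0.1713]
orientation: [-3.141, 0.073, 0.007]
force: [-7.3, 0.5, 5.2]
gripper_width: 0.0516
finger_force: 3.8
```

>>> servo_tool(steps=[[[0.1, 0, 0, 0], [0, 0, -0.25, 0], [0, 0, -0.25, 0], [0, 0, -0.25, 0], [0, 0, -0.25, 0], [0, 0, 0, 0]]])

```text
time: 8.88
position: [0.5226, 0.0056, 0.1811]
orientation: [-3.141, 0.073, 0.007]
force: [-7.3, 1.9, -0.5]
gripper_width: 0.0515
finger_force: 3.5
```

```bash
python3 -c "
from h import *
st();a=env.read_camera('wrist');b=env.read_camera('scene')[160:256,200:328]
cv2.imwrite('pics/c1.png',np.hstack([cv2.resize(a,(400,300)),cv2.resize(b,(400,300),interpolation=cv2.INTER_CUBIC)]))"
```

```text
t 8.88 plate-frame TCP mm [-67.2   8.7 181.1] Fp [-7.4  1.5 -0.5] w 0.0515 toolx yaw -0.0005
```

View pics/c1.png

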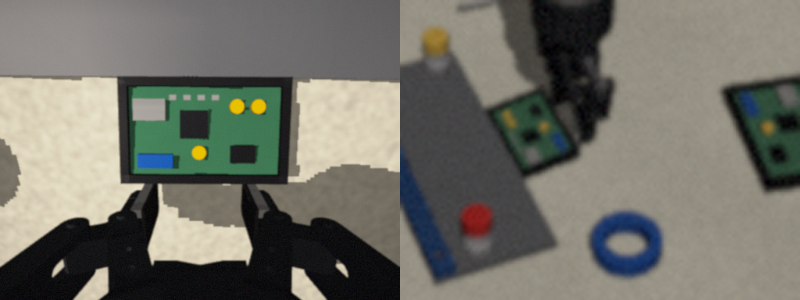

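The near edge now looks wider relative to the far edge (ratio 0.97 against 0.90), so the board is tilting and its far edge is on the plate edge.

>>> servo_tool(steps=[[[0.08, 0, -0.25, 0], [0.05, 0, -0.25, 0], [0.06, 0, -0.25, 0], [0.06, 0, -0.25, 0], [0.08, 0, -0.24, 0], [0.08, 0, -0.24, 0], [0.1, 0, -0.24, 0], [0.1, 0, -0.24, 0], [0, 0, 0, 0]]])

```text
time: 10.1
position: [0.5284, 0.0053, 0.2007]
orientation: [-3.141, 0.073, 0.009]
force: [-7.9, 1.9, 3.8]
gripper_width: 0.0513
finger_force: 4.9
```

```bash
python3 -c "
from h import *
st();a=env.read_camera('wrist');b=env.read_camera('scene')[160:256,200:328]
cv2.imwrite('pics/c2.png',np.hstack([cv2.resize(a,(400,300)),cv2.resize(b,(400,300),interpolation=cv2.INTER_CUBIC)]))"
```

```text
t 10.1 plate-frame TCP mm [-61.3   8.7 200.7] Fp [-8.   1.5  3.8] w 0.0513 toolx yaw -0.0004
```

View pics/c2.png

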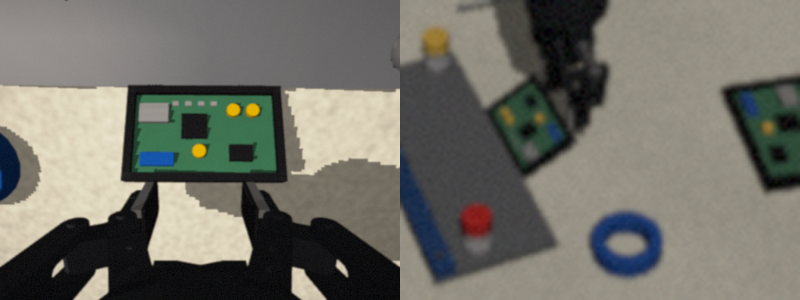

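The board has tilted about 28° with its far edge still on the plate edge, and the force runs along the board. I'll carry on round the arc.

>>> servo_tool(steps=[[[0.12, 0, -0.22, 0], [0.12, 0, -0.22, 0], [0.13, 0, -0.22, 0], [0.14, 0, -0.21, 0], [0.15, 0, -0.2, 0], [0.16, 0, -0.2, 0], [0.17, 0, -0.19, 0], [0.17, 0, -0.19, 0], [0, 0, 0, 0]]])

```text
time: 11.32
position: [0.5401, 0.0047, 0.2176]
orientation: [-3.141, 0.073, 0.009]
force: [-12.3, 1.4, 10.0]
gripper_width: 0.0515
finger_force: 7.5
```

```bash
python3 -c "
from h import *
st();a=env.read_camera('wrist');b=env.read_camera('scene')[160:256,200:328]
cv2.imwrite('pics/c3.png',np.hstack([cv2.resize(a,(400,300)),cv2.resize(b,(400,300),interpolation=cv2.INTER_CUBIC)]))"
```

```text
t 11.32 plate-frame TCP mm [-49.7   8.7 217.6] Fp [-12.3   0.8  10. ] w 0.0515 toolx yaw -0.0005
```

View pics/c3.png

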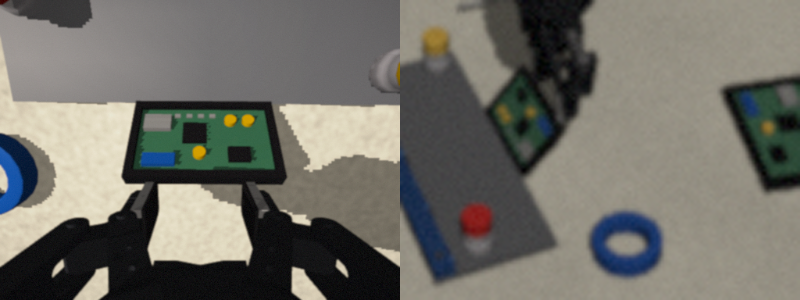

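Tilt is about 47° and the force is 16 N, so I ease the pressing slightly and continue.

>>> servo_tool(steps=[[[0.18, 0, -0.22, 0], [0.19, 0, -0.2, 0], [0.19, 0, -0.17, 0], [0.2, 0, -0.16, 0], [0.2, 0, -0.15, 0], [0.21, 0, -0.14, 0], [0.22, 0, -0.13, 0], [0.22, 0, -0.12, 0]]])

```text
time: 12.42
position: [0.5577, 0.0039, 0.2315]
orientation: [-3.141, 0.073, 0.002]
force: [-6.9, 0.3, 14.4]
gripper_width: 0.0512
finger_force: 7.6
```

```bash
python3 -c "
from h import *
st();a=env.read_camera('wrist');b=env.read_camera('scene')[160:256,200:328]
cv2.imwrite('pics/c4.png',np.hstack([cv2.resize(a,(400,300)),cv2.resize(b,(400,300),interpolation=cv2.INTER_CUBIC)]))"
```

```text
t 12.43 plate-frame TCP mm [-32.1   8.6 231.5] Fp [-6.9 -0.  14.4] w 0.0512 toolx yaw -0.0002
```

View pics/c4.png

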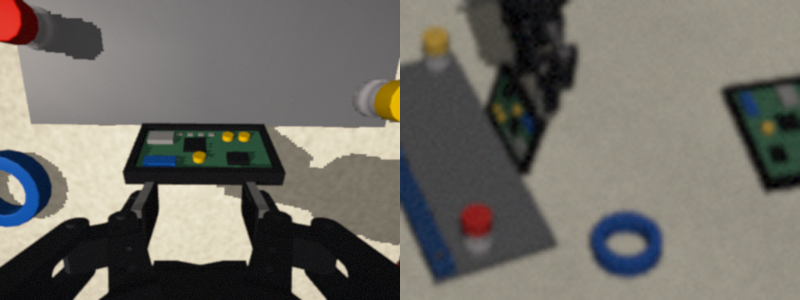

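Tilt is about 67°, with the contact still holding and the far edge on the plate edge. Now I take it over the top.

>>> servo_tool(steps=[[[0.22, 0, -0.12, 0], [0.23, 0, -0.11, 0], [0.24, 0, -0.1, 0], [0.24, 0, -0.09, 0], [0.25, 0, -0.07, 0], [0.25, 0, -0.06, 0], [0.25, 0, -0.05, 0], [0.25, 0, -0.03, 0], [0.25, 0, -0.01, 0], [0.25, 0, 0, 0], [0.25, 0, 0, 0]]])

```text
time: 13.9
position: [0.5861, 0.0025, 0.2384]
orientation: [3.141, -0.073, 0.006]
force: [-0.9, -0.9, 8.5]
gripper_width: 0.0508
finger_force: 4.0
```

>>> servo_tool(steps=[[[0.3, 0, 0.03, 0], [0.3, 0, 0.05, 0], [0.3, 0, 0.06, 0], [0.3, 0, 0.06, 0]]])

```text
time: 14.4
position: [0.5986, 0.0019, 0.2366]
orientation: [3.14, -0.072, 0.008]
force: [1.1, -1.4, 7.5]
gripper_width: 0.0509
finger_force: 3.7
```

```bash
python3 -c "
from h import *
st();a=env.read_camera('wrist');b=env.read_camera('scene')[160:256,200:328]
cv2.imwrite('pics/c5.png',np.hstack([cv2.resize(a,(400,300)),cv2.resize(b,(400,300),interpolation=cv2.INTER_CUBIC)]))"
```

```text
t 14.4 plate-frame TCP mm [  8.9   8.5 236.6] Fp [ 1.2 -1.4  7.5] w 0.0509 toolx yaw 0.0005
```

View pics/c5.png

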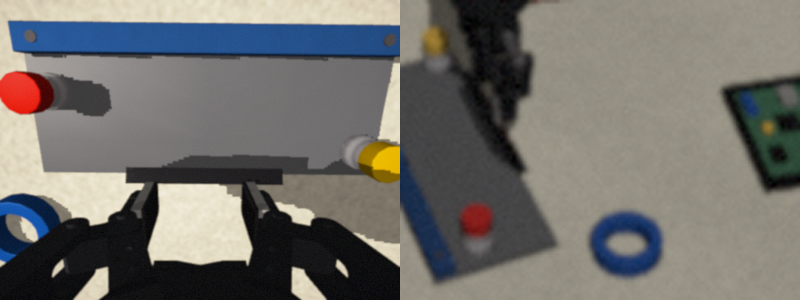

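The board is past upright, with its edge face up at rows 168–183 of the left view. I'll follow it a little further and then release upward so it falls onto the plate.

>>> servo_tool(steps=[[[0.3, 0, 0.08, 0], [0.3, 0, 0.1, 0], [0.3, 0, 0.12, 0], [0.3, 0, 0.14, 0], [0.3, 0, 0.15, 0], [0.3, 0, 0, 0], [0.5, 0, -0.5, 0], [0, 0, -1, 0], [-3, 0, -2, 0], [-4, 0, -2, 0], [-3, 0, 0, 0], [0, 0, 0, 0]]])

```text
time: 16.0
position: [0.5182, 0.0057, 0.2851]
orientation: [3.141, -0.072, -0.001]
force: [0.0, -0.9, 1.0]
gripper_width: 0.0511
finger_force: 0.0
```

```bash
python3 -c "
from h import *
st();a=env.read_camera('wrist');b=env.read_camera('scene')[160:256,200:328]
cv2.imwrite('pics/c6.png',np.hstack([cv2.resize(a,(400,300)),cv2.resize(b,(400,300),interpolation=cv2.INTER_CUBIC)]))"
```

```text
t 16.0 plate-frame TCP mm [-71.6   8.6 285.1] Fp [ 0.1 -0.9  1. ] w 0.0511 toolx yaw 0.0001
```

View pics/c6.png

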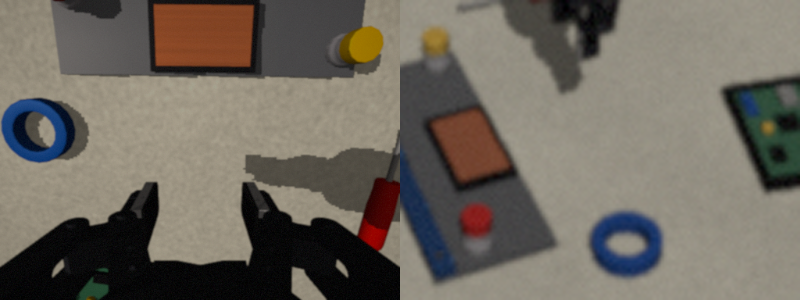

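The board lies copper side up on the plate (left view, cols 150–258, rows 0–72), square to it and just inside the near edge. Next I lower the fingers behind it and push to the rail.

>>> servo_tool(steps=[[[0, 0, 4, 0], [0, 0, 4, 0], [0, 0, 2, 0], [2, 0, 0, 0], [2, 0, 0, 0], [0.7, 0, 0, 0], [0, 0, 0, 0]]])

```text
time: 16.98
position: [0.5673, 0.0034, 0.184]
orientation: [-3.141, 0.073, -0.0]
force: [-0.2, 0.1, 0.5]
gripper_width: 0.0514
finger_force: 0.0
```

>>> servo_tool(steps=[[[0.5, 0, 0, 0], [0.5, 0, 0, 0], [0.4, 0, 0, 0], [0.4, 0, 0, 0], [0.4, 0, 0, 0], [0.4, 0, 0, 0], [0.4, 0, 0, 0], [0.4, 0, 0, 0], [0.4, 0, 0, 0], [0.4, 0, 0, 0], [0.2, 0, 0, 0], [0, 0, 0, 0]]])

```text
time: 18.48
position: [0.611, 0.0015, 0.1841]
orientation: [-3.141, 0.073, -0.0]
force: [-0.1, -0.1, 0.5]
gripper_width: 0.0516
finger_force: 0.0
```

```bash
python3 -c "
from h import *
st()"
```

```text
t 18.48 plate-frame TCP mm [ 21.3   8.7 184.1] Fp [-0.1 -0.1  0.5] w 0.0516 toolx yaw -0.0
```

Expected contact with the rail is at about TCP x = 27 mm.

>>> servo_tool(steps=[[[0.15, 0, 0, 0], [0.15, 0, 0, 0], [0.1, 0, 0, 0], [0.1, 0, 0, 0], [0, 0, 0, 0]]])

```text
time: 19.1
position: [0.6158, 0.0012, 0.1842]
orientation: [-3.141, 0.073, 0.0]
force: [-0.2, -0.6, -0.1]
gripper_width: 0.0515
finger_force: 0.2
```

>>> servo_tool(steps=[[[0.1, 0, 0, 0], [0.1, 0, 0, 0], [0, 0, 0, 0]]])

```text
time: 19.48
position: [0.6167, 0.0012, 0.1839]
orientation: [-3.141, 0.073, 0.005]
force: [-6.2, 1.7, 4.4]
gripper_width: 0.0516
finger_force: 3.2
```

Contact came at x ≈ 27 mm as predicted, with 6 N. Now I back off and check.

>>> servo_tool(steps=[[[-0.1, 0, 0, 0], [-0.2, 0, 0, 0], [-2, 0, 0, 0], [-4, 0, 0, 0], [-4, 0, -3, 0], [0, 0, -5, 0], [0, 0, -3, 0], [0, 0, 0, 0]]])

```text
time: 20.48
position: [0.5162, 0.0058, 0.2968]
orientation: [-3.141, 0.072, -0.01]
force: [0.6, 1.0, 1.1]
gripper_width: 0.0514
finger_force: 0.0
```

```bash
python3 -c "
from h import *
st();a=env.read_camera('wrist');b=env.read_camera('top')[130:205,200:300]
cv2.imwrite('pics/c7.png',np.hstack([cv2.resize(a,(400,300)),cv2.resize(b,(400,300),interpolation=cv2.INTER_CUBIC)]))"
```

```text
t 20.48 plate-frame TCP mm [-73.5   8.6 296.8] Fp [0.6 1.1 1.1] w 0.0514 toolx yaw 0.0001
```

View pics/c7.png

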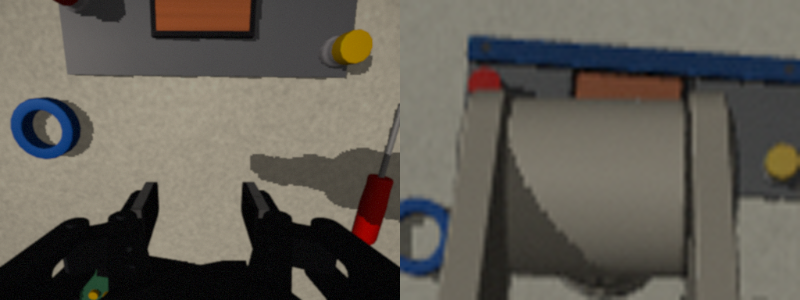

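The top crop shows the board's copper face right along the rail, and everything else is undisturbed. Handing in.

```bash
python3 -c "
from plant import env
print(env.finish_job())"
```

```text
the job is handed in; nothing more can be done
None
```

The board was tipped over the plate's near edge, lies copper side up on the plate and was pushed against the blue rail until the force rose to 6 N; I handed the job in at about 20.5 s, having viewed 11 pictures, one over the limit of 10.

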